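# Set out the mixing place round two paint tins

### The job

Set out the bench for mixing round the two open tins (left, right and front as the robot sees it, front being towards the robot): stand the little dropper bottle straight to the left of the small tin and the dark brown bottle with the spout straight in front of the small tin. Lay the pale tape roll flat straight to the right of the big tin and then, once it lies there, stand the tall white capped bottle upright on the bench inside the hole of the roll, so that it cannot tip over. Leave a gap of about 2 cm between each tin and what is put beside it, knock nothing over, and leave the brush, the mixing cup and the black marker where they are.

Things in the scene. Friction and masses are not known exactly. Their poses are not given: they have to be found in the camera images.
- tape_roll: roll of pale brown masking tape lying flat (not the blue roll far to the right): a ring 96 mm outside diameter, hole 76 mm, so the wall is about 10 mm thick; 25 mm high, 90 g. It can be gripped across the wall, one finger in the hole. Origin: centre of its underside. z up.
- dropper_bottle: small dropper bottle, round, with a black pointed cap: 41 mm diameter, plain side wall up to 80 mm, 114 mm high with its cap, 90 g. It stands apart; two others in the row along the back wall belong to the room. Origin: centre of its underside. z up.
- spout_bottle: tall dark brown bottle with a short pointed spout: body 71 mm diameter up to 170 mm, then a round cap 53 mm across from 174 to 194 mm, spout to 209 mm; 190 g. Can be gripped by the cap. It stands apart; the other bottles, in the row along the back wall, belong to the room. Origin: centre of its underside. z up.
- tall_bottle: tall white capped bottle without a spout, with dark red runs: body 65 mm diameter up to 160 mm, then a round cap 48 mm across from 164 to 184 mm (its top); 120 g. Can be gripped by the cap. It stands apart, on the front or middle of the bench; the other bottles, in the row along the back wall, belong to the room. Origin: centre of its underside. z up.
- big_tin: the big tin: plain pale open paint tin, 112 mm diameter, 118 mm high, stands fixed on the bench. Origin: centre of its underside; its x axis points straight away from the robot, its y axis to the robot's left, at every start.
- small_tin: the small tin: grey open paint tin with dried runs, 91 mm diameter, 98 mm high, stands fixed on the bench. Origin: centre of its underside; axes as for the big tin. (Fixed obstacle near by: a slab heaped with paddles, about 50 to 70 mm high, lies behind the middle of the work; its front edge runs from about x 0.59, y 0.09 to x 0.525, y -0.18, and from there its right edge to x 0.72, y -0.23.)
- brush: bystander, not to be moved: flat paint brush lying on the bench, 214 mm long (along its y), 42 mm wide, 22 mm high. Origin: centre of its underside.
- mixing_cup: bystander, not to be moved: empty wide mixing cup, 89 mm at the rim, 108 mm high. Origin: centre of its underside.
- black_marker: bystander, not to be moved: black felt marker lying on the bench, 140 mm long (along its y), 16 mm wide. Origin: centre of its underside.
Not all that is in view belongs to the job. Of the things that look like the dropper_bottle, the smaller one is meant.

How it is judged:
On the way, in this order (a step that is already met when the one before it is completed fails the run):
1. the tape roll lies to the right of the big tin, let go, its hole still empty (y of tape_roll in the frame of big_tin between -0.139 and -0.109 m and x of tape_roll in the frame of big_tin between -0.015 and 0.015 m and angle between tape_roll's own z axis and vertical below 0.1 rad and height (world z) of tape_roll between -0.005 and 0.008 m and linear speed of tape_roll below 0.02 m/s and angular speed of tape_roll below 0.2 rad/s and contact force between the fingers and tape_roll below 0.1 N and horizontal distance between tall_bottle and tape_roll above 0.05 m), for 0.2 s.
2. the tall bottle stands inside the roll's hole, let go (horizontal distance between tall_bottle and tape_roll below 0.012 m and angle between tall_bottle's own z axis and vertical below 0.1 rad and height (world z) of tall_bottle between -0.005 and 0.008 m and linear speed of tall_bottle below 0.02 m/s and angular speed of tall_bottle below 0.2 rad/s and contact force between the fingers and tall_bottle below 0.1 N), for 0.2 s.
At the end, for the whole second after the job is handed in: Dropper straight left and spout bottle straight in front of the small tin, roll straight right of the big tin: gaps of 2 cm, each 15 mm either way in x and y; tall bottle in the roll. All on the bench, upright or flat (tilt under 0.1 rad, undersides below 8 mm), at rest (y of tape_roll in the frame of big_tin between -0.139 and -0.109 m and x of tape_roll in the frame of big_tin between -0.015 and 0.015 m and angle between each of tape_roll, tall_bottle, spout_bottle, dropper_bottle's own z axis and vertical below 0.1 rad and height (world z) of tape_roll between -0.005 and 0.008 m and linear speed of each of tape_roll, tall_bottle, spout_bottle, dropper_bottle below 0.02 m/s and angular speed of each of tape_roll, tall_bottle, spout_bottle, dropper_bottle below 0.2 rad/s and horizontal distance between tall_bottle and tape_roll below 0.012 m and height (world z) of tall_bottle between -0.005 and 0.008 m and x of spout_bottle in the frame of small_tin between -0.116 and -0.086 m and y of spout_bottle in the frame of small_tin between -0.015 and 0.015 m and height (world z) of spout_bottle between -0.005 and 0.008 m and y of dropper_bottle in the frame of small_tin between 0.071 and 0.101 m and x of dropper_bottle in the frame of small_tin between -0.015 and 0.015 m and height (world z) of dropper_bottle between -0.005 and 0.008 m); the robot touches nothing.
It fails at once if a bystander (brush, mixing cup or black marker) is moved by more than 2 cm (distance of any of brush, mixing_cup, black_marker from where it was at the start of the episode above 0.02 m).
It fails at once if a bottle, the roll or the mixing cup is knocked over (angle between any of spout_bottle, tall_bottle, dropper_bottle, tape_roll, mixing_cup's own z axis and vertical above 0.8 rad).
It also fails if it takes over 115 s, if anything falls off the work surface, if the arm or the gripper's body presses on something with over 40 N, if the wrist force passes 120 N, or if a joint passes its speed limit or range.

### The arm

A 6-joint arm with a two-finger parallel gripper is mounted at the origin on a cart in front of the work surface, level with it; the furniture and walls round the work are solid. World frame = base frame: x ahead of the robot, y to its left, z up, the work surface at z = 0. Lengths are in m, angles in rad, forces in N, time in s.
With the tool pointing down it reaches from about 0.35 to 0.775 m from the base axis. Payload 7.3 kg.
Tool frame: the origin (TCP) lies at the very end of the fingers, on their centre line; the grasp point (between the pads) lies 19 mm behind it; z points along the fingers, y is the direction in which the jaws open and shut (so a half turn about z gives the same grasp; the last joint's range is limited). The gripper opens to 92 mm and grips with 3 to 60 N. Pads are 19 mm wide; open, the fingers measure 130 mm over their backs; the gripper's body (75 mm by 190 mm) begins 47 mm behind the grasp point.
Start: joints at [-1.491, 0.342, 1.524, -0, 1.275, -0.146], TCP at [0.118, -0.512, 0.227] pointing down, gripper open.
Joint ranges: [-2.53, 2.53], [-0.77, 2.02], [0.04, 2.7], [-1, 4.14], [0.28, 2.66], [-3.11, 3.11]. Speed limits (rad/s): [2.57, 2.57, 3.14, 3.14, 3.14, 3.14].

### API

Orientations are given as [roll, pitch, yaw] about the fixed x, y, z axes, in that order (R = Rz(yaw) Ry(pitch) Rx(roll)).
In Python, from cell import observe, read_camera, camera_info, hand_in gives the robot as it stands.
- The arm moves only by the tool jog_arm, never from a script. Its argument "rows" is one flat list of numbers, 5 for each row, row after row: the finger opening in mm, from 0 to 91.8, then the shift along the tool's x, y, z in mm, then the turn about the tool's z in degrees. In form: [gripper, tx, ty, tz, roll, gripper, tx, ty, tz, roll, ...]. A call has 1 to 20 rows; each row shifts and turns the commanded pose from where the row before left it, along the tool's axes as they then stand; what a row does not reach is not made up. A row lasts 1/10 s, in which the tool goes at most 50 mm and 8.59 degrees, less where a joint would pass 70% of its speed; a pose out of reach is approached as far as the arm can. A call with a gripper value outside its range is refused whole. The fingers move at their own pace and stop on an object; "grip_force" is the grip in N (left out, the last holds). Time passes only in rows, so rows that do not move let the fingers close. It gives the time, the measured TCP pose, the force and the opening at its end, in the units of the state.
- observe(): the state, without advancing time (a new reading comes with each control period).
- read_camera(name): name is "scene" or "top" or "wrist"; returns (picture, depth): 480x640x3 uint8, red, green, blue; 480x640 float32, m along the optical axis (not along the pixel's ray), 0 where there is no reading.
- camera_info(name): a dict with "fx", "fy", "cx", "cy" (pixels), "extrinsics" (4x4, takes a point from camera to world coordinates); the wrist camera has in their place "tool_from_camera" (4x4, takes a point from camera to tool coordinates, whose origin is the TCP and whose axes are the flange's). Camera axes: x right, y up, looking along -z (the intrinsics and any distortion apply to the point x, -y, -z); pixel columns grow to the right and rows downward; lengths in m; the calibration is good to about 2 mm. The wrist camera is an equidistant fisheye: a pixel r from the principal point sees the ray r / f radians off the axis. A picture is of the moment at which its call begins: read the wrist's pose just before it. camera_info takes no time and is no camera call.
- hand_in(): hands the job in, once; it reports no verdict.
The state is a dict: "time": time; "qpos": joint angles; "qvel": joint speeds; "joint_efforts": joint torques, N m; "tool_pos": TCP position; "tool_rot": TCP orientation; "contact_force": force on the tool from outside, world axes, zero at the start; "torque": the same for the moment, N m; "opening": finger opening in m.
Only numpy, scipy, OpenCV 4.12 (cv2) and the standard library are available. Lean on these libraries where they do the work, as an engineer would, in place of code of your own. Each camera call takes 0.05 s, during which the arm holds its last target. There are 200 camera calls.

## Working session

There is one attempt and no reset: what is moved stays moved. The work goes in short steps, Python scripts to look and compute and a tool call to move; the robot and the scene stay as the last step left them, time stands still between calls to the robot, and variables do not carry over. Pictures are saved under pics/ and viewed, about 12 in all and at most 16, crops included, and the job is handed in when it is done.

Besides the shell and the picture viewer there is one more tool, called after ">>>" as name(argument=value, ...) on one line, values as JSON. jog_arm: Moves the arm, as the interface text tells. Its arguments: {"type":"object","properties":{"rows":{"type":"array","items":{"type":"number"}},"grip_force":{"type":"number"}},"required":["rows"]}

```bash
mkdir -p pics; ls
cat > h.py <<'E'
import numpy as np, cv2
from cell import observe, read_camera, camera_info, hand_in
def cloud(name, depth):
    c=camera_info(name); v,u=np.mgrid[0:480,0:640]
    x=(u-c['cx'])/c['fx']*depth; y=-(v-c['cy'])/c['fy']*depth
    P=np.stack([x,y,-depth,np.ones_like(depth)],-1)
    W=(P@np.array(c['extrinsics']).T)[...,:3]; W[depth==0]=np.nan
    return W
E
python3 - <<'E'
from h import *
print(observe())
for n in('scene','top'):
    p,d=read_camera(n); cv2.imwrite(f'pics/{n}0.png',p[...,::-1]); np.save(n+'0.npy',d); np.save(n+'0p.npy',p); print(camera_info(n), (d>0).mean())
print(camera_info('wrist'))
E
```

```text
pics
{'time': 0.0, 'qpos': array([-1.49098797e+00,  3.42763160e-01,  1.52504104e+00,  2.21960282e-05,
        1.27534806e+00, -1.46004967e-01]), 'qvel': array([-0.00072987, -0.000595  , -0.000339  ,  0.00038517, -0.00067503,
        0.00023955]), 'joint_efforts': array([ 1.78129805e-03, -4.31234694e+01, -2.44226378e+01,  7.20161665e-02,
        5.59142022e-02, -1.54398749e-04]), 'tool_pos': array([ 0.11754046, -0.51126072,  0.22601557]), 'tool_rot': array([-3.14005273e+00, -2.47899648e-04,  2.25806653e-01]), 'contact_force': array([-0.00805197, -0.47702104, -0.35197187]), 'torque': array([ 0.02442422, -0.01746984,  0.01588583]), 'opening': 0.09201497447260855}
{'fx': 459.5966236003134, 'fy': 459.5966236003134, 'cx': 321.2956822275066, 'cy': 246.35418942162096, 'extrinsics': array([[ 0.88828263,  0.29908806, -0.34856895,  0.12931412],
       [-0.4590624 ,  0.60240837, -0.65296697, -0.92033638],
       [ 0.01468623,  0.74003411,  0.67240897,  0.86106664],
       [ 0.        ,  0.        ,  0.        ,  1.        ]])} 0.9960416666666667
{'fx': 528.2386164113755, 'fy': 528.2386164113755, 'cx': 323.5415629662887, 'cy': 236.9669140772925, 'extrinsics': array([[-0.01452453,  0.99902926, -0.04158813,  0.46235682],
       [-0.99982071, -0.01400556,  0.01274303, -0.13253436],
       [ 0.01214819,  0.04176576,  0.99905357,  1.43888615],
       [ 0.        ,  0.        ,  0.        ,  1.        ]])} 0.996064453125
{'fx': 371.64829954431775, 'fy': 371.64829954431775, 'cx': 324.63853051219826, 'cy': 241.66809766094323, 'tool_from_camera': array([[-6.87417565e-04,  9.66580854e-01,  2.56361037e-01,
         6.72751179e-02],
       [ 9.99998299e-01,  2.25648713e-04,  1.83065522e-03,
        -5.80003609e-04],
       [ 1.71162875e-03,  2.56361859e-01, -9.66579364e-01,
        -1.57227337e-01],
       [ 0.00000000e+00,  0.00000000e+00,  0.00000000e+00,
         1.00000000e+00]])}
```

View pics/scene0.png

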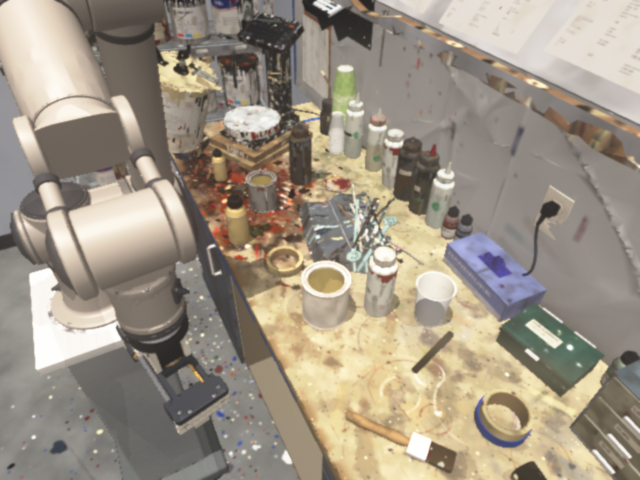

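View pics/top0.png

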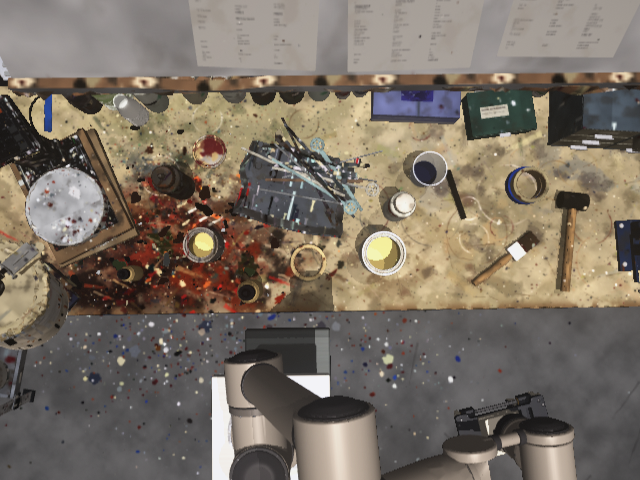

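The top view shows the small tin at (203,243), the big tin at (384,253), the pale roll at (308,262), the tall white bottle at (402,205), and the spout bottle at (175,182). The mixing cup is at (430,168), the marker at (456,195) and the brush at (505,258). There are two dropper candidates, (128,272) and (248,292), so I'll measure their sizes.

Run:
```python
from h import *
d=np.load('top0.npy'); W=cloud('top',d); p=np.load('top0p.npy')
ds=np.load('scene0.npy'); S=cloud('scene',ds)
# bench height checks
for (u,v) in [(330,290),(440,270),(280,280),(340,240),(170,270)]: print('bench',W[v,u].round(4))
A=np.vstack([W.reshape(-1,3),S.reshape(-1,3)]); A=A[~np.isnan(A[:,0])]
Wt=W.reshape(-1,3);Wt=Wt[~np.isnan(Wt[:,0])]
Ss=S.reshape(-1,3);Ss=Ss[~np.isnan(Ss[:,0])]
for n,(u,v),r in [('small',(203,243),.065),('big',(384,253),.075),('roll',(308,262),.06),('tall',(402,205),.05),('spout',(170,178),.06),('dropA',(128,272),.04),('dropB',(248,292),.04),('cup',(430,168),.06)]:
    c=W[v,u][:2]
    for nm,B in(('top',Wt),('scene',Ss)):
        q=B[(np.hypot(*(B[:,:2]-c).T)<r)&(B[:,2]>.012)]
        if len(q)<20: print(n,nm,'few');continue
        zt=np.percentile(q[:,2],98); t=q[q[:,2]>zt-.012]
        # min enclosing circle of top slice, robust
        (cx,cy),rr=cv2.minEnclosingCircle(t[:,:2].astype(np.float32))
        a=q
        (ax,ay),ar=cv2.minEnclosingCircle(a[:,:2].astype(np.float32))
        print(n,nm,'zmax %.3f'%zt,'top c %.3f %.3f r %.3f'%(cx,cy,rr),'all c %.3f %.3f r %.3f'%(ax,ay,ar),len(t))
s=cv2.imread('pics/scene0.png')[130:270,180:320]; t=cv2.imread('pics/top0.png')[220:310,90:290]
o=np.zeros((560,800,3),np.uint8); o[:400,:400]=cv2.resize(s,(400,400),interpolation=cv2.INTER_CUBIC); o[:180,400:]=cv2.resize(t,(400,180))
cv2.imwrite('pics/crop.png',o)
```

```text
bench [ 0.3779 -0.1663  0.001 ]
bench [ 0.4277 -0.4672 -0.0005]
bench [ 0.4068 -0.0306 -0.0054]
bench [ 0.5131 -0.1953  0.0071]
bench [0.4385 0.2661 0.0014]
small top zmax 0.101 top c 0.505 0.163 r 0.046 all c 0.505 0.163 r 0.046 473
small scene zmax 0.100 top c 0.504 0.165 r 0.048 all c 0.502 0.165 r 0.049 327
big top zmax 0.122 top c 0.476 -0.299 r 0.056 all c 0.476 -0.299 r 0.056 583
big scene zmax 0.119 top c 0.476 -0.297 r 0.058 all c 0.475 -0.297 r 0.058 790
roll top zmax 0.030 top c 0.456 -0.108 r 0.048 all c 0.456 -0.108 r 0.048 370
roll scene zmax 0.028 top c 0.455 -0.107 r 0.050 all c 0.455 -0.107 r 0.050 424
tall top zmax 0.186 top c 0.595 -0.344 r 0.025 all c 0.595 -0.343 r 0.033 323
tall scene zmax 0.184 top c 0.595 -0.342 r 0.027 all c 0.592 -0.345 r 0.033 329
spout top zmax 0.201 top c 0.664 0.232 r 0.027 all c 0.663 0.232 r 0.037 317
spout scene zmax 0.196 top c 0.661 0.235 r 0.029 all c 0.660 0.228 r 0.036 157
dropA top zmax 0.114 top c 0.433 0.358 r 0.014 all c 0.434 0.357 r 0.021 72
dropA scene zmax 0.110 top c 0.432 0.359 r 0.017 all c 0.431 0.355 r 0.021 46
dropB top zmax 0.158 top c 0.385 0.042 r 0.018 all c 0.385 0.043 r 0.029 66
dropB scene zmax 0.154 top c 0.382 0.043 r 0.020 all c 0.381 0.040 r 0.029 102
cup top zmax 0.569 top c 0.753 -0.439 r 0.032 all c 0.703 -0.439 r 0.060 218
cup scene zmax 0.568 top c 0.751 -0.439 r 0.035 all c 0.703 -0.440 r 0.060 346
```

View pics/crop.png

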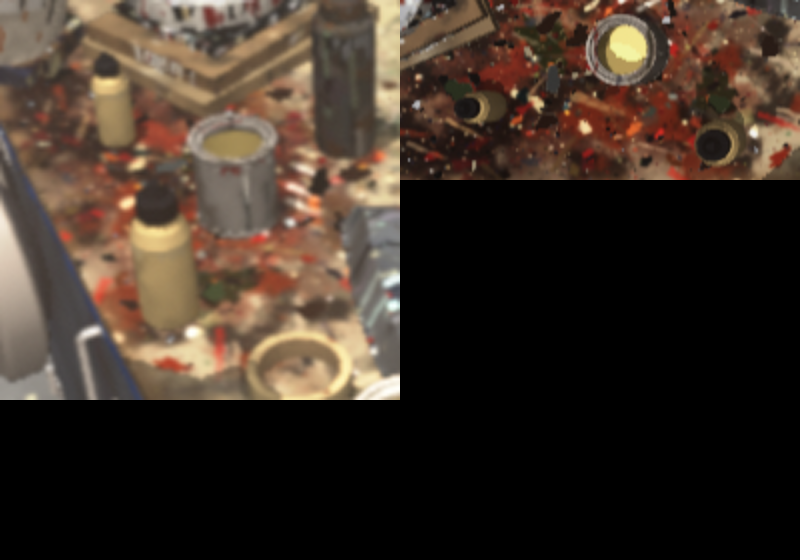

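The smaller one, dropper A at top (128,272), fits: 41 mm across and 112 mm high. Candidate B is 58 mm across and 156 mm high. All the other sizes match their descriptions, and targets follow from the tins. I'll turn the tool to yaw 90° (then tx = +y, ty = +x, tz = down) and go above the roll.

>>> jog_arm(rows=[60, 0, 0, 0, -8.56, 60, 0, 0, 0, -8.56, 60, 0, 0, 0, -8.56, 60, 0, 0, 0, -8.56, 60, 0, 0, 0, -8.56, 60, 0, 0, 0, -8.56, 60, 0, 0, 0, -8.56, 60, 0, 0, 0, -8.56, 60, 0, 0, 0, -8.56, 60, 36, 26, 0, 0, 60, 36, 26, 0, 0, 60, 36, 26, 0, 0, 60, 36, 26, 0, 0, 60, 36, 26, 0, 0, 60, 36, 26, 0, 0, 60, 36, 26, 0, 0, 60, 36, 26, 0, 0, 60, 36, 26, 0, 0, 60, 36, 26, 0, 0, 60, 0, 0, 0, 0], grip_force=30)

```text
time: 2.1
tool_pos: [0.3796, -0.1477, 0.2266]
tool_rot: [3.141, -0.001, 1.577]
contact_force: [-0.1, 0.6, -0.8]
opening: 0.0601
```

```bash
cat >> h.py <<'E'
def pos():
    o=observe(); return o['time'],o['tool_pos'].round(4),np.degrees(o['tool_rot']).round(2),o['opening'].round(4),o['contact_force'].round(1)
E
python3 - <<'E'
from h import *
W=np.vstack([cloud(n,np.load(n+'0.npy')).reshape(-1,3) for n in('top','scene')]); W=W[~np.isnan(W[:,0])]
def mx(n,x0,x1,y0,y1,z):
    q=W[(W[:,0]>x0)&(W[:,0]<x1)&(W[:,1]>y0)&(W[:,1]<y1)&(W[:,2]>z)]
    print(n,len(q), q.min(0).round(3) if len(q) else '', q.max(0).round(3) if len(q) else '')
mx('spout far',.70,.80,.15,.31,.12)
mx('spout sides',.60,.72,.1,.19,.05); mx('spout left',.60,.72,.275,.36,.05)
mx('dropper body',.33,.54,.30,.41,.116)
mx('drop place',.40,.61,.215,.29,.05)
mx('roll place',.42,.53,-.475,-.36,.01)
mx('tall body',.49,.70,-.385,-.30,.19)
print(pos())
E
```

```text
spout far 4664 [0.749 0.15  0.457] [0.8   0.31  0.624]
spout sides 0  
spout left 0  
dropper body 6 [0.43  0.355 0.116] [0.437 0.361 0.118]
drop place 0  
roll place 0  
tall body 1 [ 0.597 -0.329  0.19 ] [ 0.597 -0.329  0.19 ]Traceback (most recent call last):
  File "<stdin>", line 12, in <module>
  File "h.py", line 10, in pos
    o=observe(); return o['time'],o['tool_pos'].round(4),np.degrees(o['tool_rot']).round(2),o['opening'].round(4),o['contact_force'].round(1)
                                                                                            ^^^^^^^^^^^^^^^^^^
AttributeError: 'float' object has no attribute 'round'
```

>>> jog_arm(rows=[50, 20, 16, 0, 0, 50, 20, 17, 0, 0, 50, 0, 0, 25, 0, 50, 0, 0, 25, 0, 50, 0, 0, 25, 0, 50, 0, 0, 25, 0, 50, 0, 0, 25, 0, 50, 0, 0, 25, 0, 50, 0, 0, 20, 0, 50, 0, 0, 10, 0, 50, 0, 0, 0, 0])

```text
time: 3.2
tool_pos: [0.4098, -0.1118, 0.0457]
tool_rot: [-3.139, -0.001, 1.57]
contact_force: [1.0, -0.4, -0.2]
opening: 0.0501
```

```bash
sed -i "s/o\['opening'\].round(4)/round(float(o['opening']),4)/" h.py
python3 - <<'E'
from h import *
print(pos()); p,d=read_camera('wrist'); cv2.imwrite('pics/w1.png',p[...,::-1])
E
```

```text
(3.2, array([ 0.4098, -0.1118,  0.0457]), array([-1.7985e+02, -6.0000e-02,  8.9950e+01]), 0.0501, array([ 1. , -0.4, -0.2]))
```

View pics/w1.png

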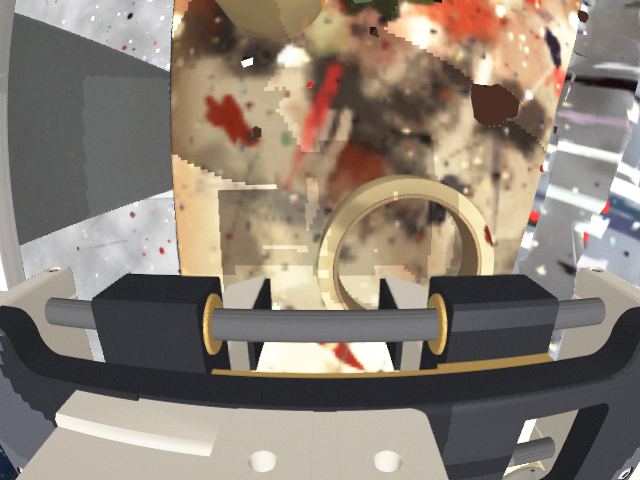

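The wrist view shows the near wall of the roll (x≈328) between the open fingers (268 and 380), with the right finger over the hole. I'll go down and grip.

>>> jog_arm(rows=[50, 4, 2, 10, 0, 50, 0, 0, 10, 0, 50, 0, 0, 10, 0, 50, 0, 0, 9, 0, 50, 0, 0, 0, 0, 0, 0, 0, 0, 0, 0, 0, 0, 0, 0, 0, 0, 0, 0, 0, 0, 0, 0, 0, 0, 0, 0, 0, 0, 0, 0, 0, 0, 0, 0, 0, 0, 0, 0, 0])

```text
time: 4.45
tool_pos: [0.4127, -0.1078, 0.0078]
tool_rot: [3.142, 0.0, 1.57]
contact_force: [-0.5, 0.3, 1.4]
opening: 0.0101
```

>>> jog_arm(rows=[0, 0, 0, -10, 0, 0, 0, 0, -20, 0, 0, 0, 0, -26, 0, 0, 0, 0, -26, 0, 0, 0, 0, -26, 0, 0, 0, 0, -26, 0, 0, 0, 0, -26, 0, 0, -14, 0, 0, 0, 0, -30, 2, 0, 0, 0, -30, 2, 0, 0, 0, -30, 2, 0, 0, 0, -30, 2, 0, 0, 0, -30, 2, 0, 0, 0, -30, 2, 0, 0, 0, -30, 2, 0, 0, 0, -30, 2, 0, 0, 0, -30, 2, 0, 0, 0, -20, 2, 0, 0, 0, -10, 0, 0, 0, 0, 0, 0, 0, 0])

```text
time: 6.45
tool_pos: [0.4317, -0.4227, 0.1666]
tool_rot: [-3.141, -0.001, 1.569]
contact_force: [0.9, 0.3, -1.1]
opening: 0.0103
```

Run:
```python
from h import *
print(pos()); p,d=read_camera('top'); W=cloud('top',d)
q=W[(W[...,0]>.40)&(W[...,0]<.56)&(W[...,1]<-.36)&(W[...,1]>-.5)&(abs(W[...,2]-.172)<.06)]
print(q.shape,q[:,2].min(),q[:,2].max()); 
m=q[np.abs(q[:,2]-np.median(q[:,2]))<.012]; print(m[:,0].max(),m[:,1].min(),m[:,1].max(),np.median(m[:,2]))
cv2.imwrite('pics/t1.png',cv2.resize(p[180:320,320:540,::-1],(660,420)))
```

```text
(6.45, array([ 0.4317, -0.4227,  0.1666]), array([-1.7994e+02, -6.0000e-02,  8.9890e+01]), 0.0103, array([ 0.9,  0.3, -1.1]))
(232, 3) 0.1552080509931466 0.1893695871611305
0.5158389336428859 -0.4587164187143621 -0.37496283046262185 0.1827213435051479
```

View pics/t1.png

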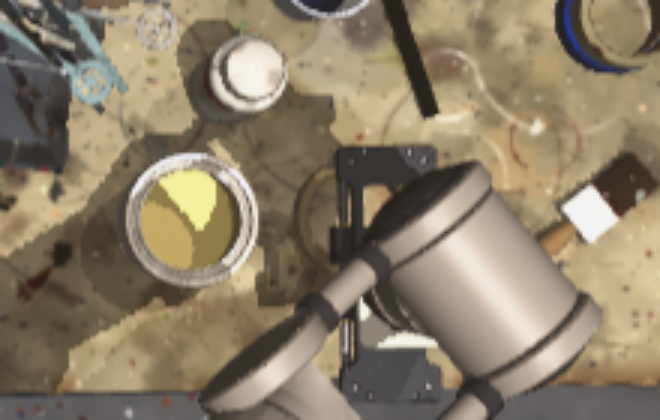

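The roll hangs to the right of the tin, its left edge at y=-0.375 as expected. Lowering it.

>>> jog_arm(rows=[0, 0, 1, 25, 0, 0, 0, 0, 25, 0, 0, 0, 0, 25, 0, 0, 0, 0, 25, 0, 0, 0, 0, 20, 0, 0, 0, 0, 20, 0, 0, 0, 0, 10, 0, 0, 0, 0, 5, 0, 0, 0, 0, 3, 0, 0, 0, 0, 0, 0, 0, 0, 0, 0, 0, 30, 0, 0, 0, 0, 40, 0, 0, 0, 0, 40, 0, 0, 0, 0, 40, 0, 0, 0, 0, 40, 0, 0, 0, 0, 40, 0, 0, -10, 0, 40, 0, 0, -30, 0, 40, 0, 0, -40, 0, 40, 0, 0, -40, 0])

```text
time: 8.5
tool_pos: [0.4334, -0.4216, 0.1315]
tool_rot: [-3.141, -0.0, 1.57]
contact_force: [1.3, -0.2, 0.6]
opening: 0.0398
```

>>> jog_arm(rows=[90, 0, 0, -40, 0, 90, 0, 0, -30, 0, 90, 10, 20, 0, 0, 90, 15, 30, 0, 0, 90, 15, 30, 0, 0, 90, 0, 0, 0, 0])

```text
time: 9.1
tool_pos: [0.5166, -0.3795, 0.2004]
tool_rot: [3.14, -0.0, 1.574]
contact_force: [-0.3, -0.4, 0.0]
opening: 0.0833
```

```bash
cat >> h.py <<'E'
def circ(W,c,r,z0,z1):
    q=W[(np.hypot(W[...,0]-c[0],W[...,1]-c[1])<r)&(W[...,2]>z0)&(W[...,2]<z1)]
    if len(q)<10: return None
    (x,y),rr=cv2.minEnclosingCircle(q[:,:2].astype(np.float32)); return round(x,4),round(y,4),round(rr,4),len(q),q[:,2].max().round(3)
E
python3 - <<'E'
from h import *
print(pos())
for n in('top','scene'):
    p,d=read_camera(n); W=cloud(n,d); cv2.imwrite(f'pics/{n}2.png',p[...,::-1])
    print(n,'roll',circ(W,(.475,-.422),.058,.012,.05),'big',circ(W,(.476,-.298),.06,.11,.13),'tall',circ(W,(.595,-.343),.035,.175,.195))
E
```

```text
(9.1, array([ 0.5166, -0.3795,  0.2004]), array([179.89,  -0.  ,  90.19]), 0.0833, array([-0.3, -0.4,  0. ]))
top roll (0.4735, -0.3936, 0.0336, 78, np.float64(0.033)) big (0.477, -0.2992, 0.0563, 345, np.float64(0.125)) tall (0.5958, -0.3431, 0.0251, 295, np.float64(0.189))
scene roll (0.4757, -0.4195, 0.0495, 724, np.float64(0.03)) big (0.4745, -0.2971, 0.0574, 568, np.float64(0.122)) tall (0.5943, -0.3433, 0.0248, 91, np.float64(0.185))
```

>>> jog_arm(rows=[91, 9, 19, -10, 0, 91, 9, 20, 0, 0, 91, 9, 20, 0, 0, 91, 9, 19, 0, 0, 91, 0, 0, 0, 0, 91, 0, 0, 0, 0])

```text
time: 9.8
tool_pos: [0.5907, -0.3465, 0.2097]
tool_rot: [-3.141, 0.0, 1.57]
contact_force: [-0.7, 0.2, -0.7]
opening: 0.0911
```

Run:
```python
from h import *
print(pos()); p,d=read_camera('wrist'); cv2.imwrite('pics/w2.png',p[...,::-1])
```

```text
(9.8, array([ 0.5907, -0.3465,  0.2097]), array([-1.7995e+02,  2.0000e-02,  8.9950e+01]), 0.0911, array([-0.7,  0.2, -0.7]))
```

View pics/w2.png

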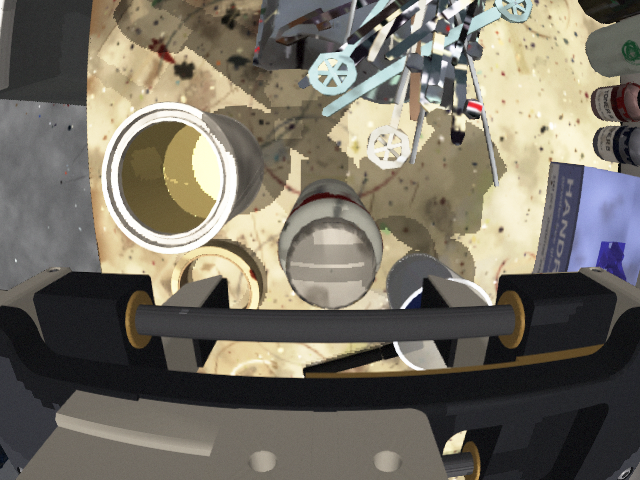

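The cap (centre 332,262) sits between the fingers (200 and 450) after a few mm of correction. Going down to grip at the top of the body.

>>> jog_arm(rows=[91, 3, 4, 0, 0, 91, 0, 0, 20, 0, 91, 0, 0, 20, 0, 91, 0, 0, 20, 0, 91, 0, 0, 13, 0, 91, 0, 0, 0, 0, 0, 0, 0, 0, 0, 0, 0, 0, 0, 0, 0, 0, 0, 0, 0, 0, 0, 0, 0, 0, 0, 0, 0, 0, 0, 0, 0, 0, 0, 0, 0, 0, 0, 0, 0])

```text
time: 11.15
tool_pos: [0.5958, -0.3431, 0.1375]
tool_rot: [3.141, 0.001, 1.57]
contact_force: [-1.8, 0.5, 3.3]
opening: 0.0616
```

>>> jog_arm(rows=[0, 0, 0, -10, 0, 0, 0, 0, -15, 0, 0, 0, 0, -20, 0, 0, 0, 0, -20, 0, 0, 0, 0, -5, 0, 0, 0, 0, 0, 0, 0, 0, 0, 0, 0])

```text
time: 11.85
tool_pos: [0.5952, -0.3425, 0.2055]
tool_rot: [-3.14, -0.001, 1.57]
contact_force: [0.0, -0.2, -1.3]
opening: 0.0619
```

Run:
```python
from h import *
print(pos()); p,d=read_camera('scene'); W=cloud('scene',d)
for z in(.08,.11,.14,.17,.19): print(z,circ(W,(.595,-.343),.05,z-.008,z+.008))
cv2.imwrite('pics/s3.png',cv2.resize(p[180:380,280:500,::-1],(660,600)))
```

```text
(11.85, array([ 0.5952, -0.3425,  0.2055]), array([-1.7991e+02, -7.0000e-02,  8.9980e+01]), 0.0619, array([ 0. , -0.2, -1.3]))
0.08 (0.5884, -0.3482, 0.0315, 121, np.float64(0.088))
0.11 (0.5913, -0.345, 0.0323, 141, np.float64(0.118))
0.14 (0.5906, -0.3461, 0.0326, 148, np.float64(0.148))
0.17 (0.5929, -0.3437, 0.0329, 157, np.float64(0.178))
0.19 (0.5923, -0.3451, 0.0327, 167, np.float64(0.198))
```

View pics/s3.png

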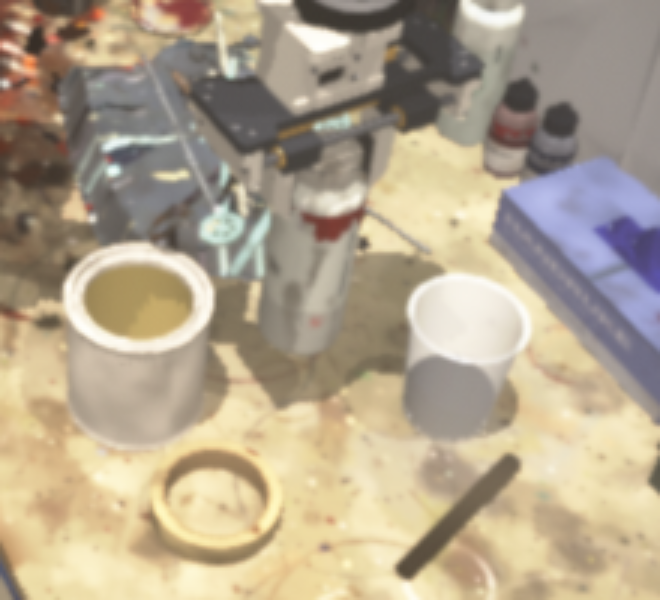

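```bash
cat >> h.py <<'E'
from scipy.optimize import least_squares
def fit(W,c,r,R,z0,z1):
    q=W[(np.hypot(W[...,0]-c[0],W[...,1]-c[1])<r)&(W[...,2]>z0)&(W[...,2]<z1)]
    s=least_squares(lambda p:np.hypot(q[:,0]-p[0],q[:,1]-p[1])-R,c,loss='soft_l1',f_scale=.002)
    return s.x.round(4)
E
python3 - <<'E'
from h import *
A=cloud('scene',np.load('scene0.npy')); p,d=read_camera('scene'); B=cloud('scene',d)
for z in(.02,.05,.08,.11,.14): print(z,fit(A,(.595,-.343),.045,.0325,z-.008,z+.008), fit(B,(.595,-.343),.045,.0325,z+.06,z+.076))
print('roll',circ(B,(.475,-.422),.058,.012,.05))
E
```

```text
0.02 [ 0.595  -0.3415] [ 0.594  -0.3408]
0.05 [ 0.5948 -0.3421] [ 0.5945 -0.3416]
0.08 [ 0.5937 -0.3417] [ 0.5943 -0.3408]
0.11 [ 0.5944 -0.3414] [ 0.5952 -0.3412]
0.14 [ 0.5945 -0.3417] [ 0.5962 -0.3416]
roll (0.4768, -0.4208, 0.0494, 731, np.float64(0.031))
```

Tilt is about 0.015 rad, with the bottle foot at (0.594,-0.341) and the roll at (0.4765,-0.4205) in the same view. I'll move by (-118, -80) mm, y first.

>>> jog_arm(rows=[0, -10, 0, 0, 0, 0, -20, 0, 0, 0, 0, -20, 0, 0, 0, 0, -20, 0, 0, 0, 0, -10, -10, 0, 0, 0, 0, -20, 0, 0, 0, 0, -22, 0, 0, 0, 0, -22, 0, 0, 0, 0, -22, 0, 0, 0, 0, -14, 0, 0, 0, 0, -8, 10, 0, 0, 0, 0, 10, 0, 0, 0, 0, 10, 0, 0, 0, 0, 5, 0, 0, 0, 0, 0, 0, 0, 0, 0, 0, 0])

```text
time: 13.55
tool_pos: [0.478, -0.4228, 0.1716]
tool_rot: [-3.142, 0.0, 1.571]
contact_force: [0.2, -1.4, -1.4]
opening: 0.062
```

Run:
```python
from h import *
print(pos()); p,d=read_camera('scene'); B=cloud('scene',d)
print('roll',circ(B,(.475,-.422),.058,.012,.031))
for z in(.05,.065,.08,.11): print(z,fit(B,(.477,-.421),.045,.0325,z-.007,z+.007))
cv2.imwrite('pics/s4.png',cv2.resize(p[180:380,280:500,::-1],(660,600)))
```

```text
(13.55, array([ 0.478 , -0.4228,  0.1716]), array([-180.,    0.,   90.]), 0.062, array([ 0.2, -1.4, -1.4]))
roll (0.4757, -0.4204, 0.0496, 499, np.float64(0.03))
0.05 [ 0.4771 -0.4213]
0.065 [ 0.4774 -0.4218]
0.08 [ 0.4778 -0.4218]
0.11 [ 0.4772 -0.4212]
```

View pics/s4.png

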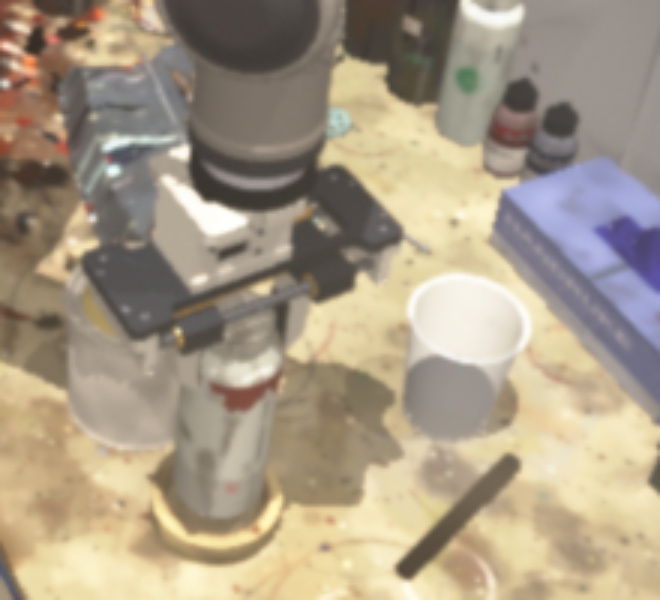

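The bottle foot is at (0.477,-0.421) and the roll at (0.476,-0.4204), centred within about 1.5 mm. Lowering.

>>> jog_arm(rows=[0, 1, -1, 5, 0, 0, 0, 0, 5, 0, 0, 0, 0, 5, 0, 0, 0, 0, 5, 0, 0, 0, 0, 5, 0, 0, 0, 0, 4, 0, 0, 0, 0, 3, 0, 0, 0, 0, 2, 0, 0, 0, 0, 0, 0, 0, 0, 0, 0, 0])

```text
time: 14.6
tool_pos: [0.4767, -0.4219, 0.1379]
tool_rot: [3.141, 0.0, 1.57]
contact_force: [-0.2, -0.3, -1.4]
opening: 0.0618
```

>>> jog_arm(rows=[0, 0, 0, 1, 0, 0, 0, 0, 0, 0, 70, 0, 0, 0, 0, 80, 0, 0, 0, 0, 91, 0, 0, 0, 0, 91, 0, 0, 0, 0, 91, 0, 0, 0, 0, 91, 0, 0, 0, 0, 91, 0, 0, -10, 0, 91, 0, 0, -20, 0, 91, 0, 0, -30, 0, 91, 0, 0, -30, 0, 91, 0, 0, -30, 0, 91, 0, 0, -30, 0, 91, 20, 0, 0, 0, 91, 40, 0, 0, 0, 91, 40, 0, 0, 0, 91, 40, 0, 0, 0])

```text
time: 16.4
tool_pos: [0.4764, -0.2805, 0.2875]
tool_rot: [3.141, 0.001, 1.57]
contact_force: [-0.3, -0.3, 1.2]
opening: 0.0906
```

Run:
```python
from h import *
print(pos())
for n in('top','scene'):
    p,d=read_camera(n); B=cloud(n,d); cv2.imwrite(f'pics/{n}5.png',p[...,::-1])
    print(n,'roll',circ(B,(.475,-.422),.058,.012,.031),'cap',circ(B,(.477,-.421),.04,.175,.2),'big',circ(B,(.476,-.298),.06,.11,.13))
    print('spout',circ(B,(.662,.233),.05,.18,.215),'small',circ(B,(.504,.164),.06,.09,.11),'drop',circ(B,(.433,.358),.03,.09,.12))
for z in (.05,.08,.11,.14): print(fit(B,(.477,-.421),.045,.0325,z-.007,z+.007))
```

```text
(16.4, array([ 0.4764, -0.2805,  0.2875]), array([1.7995e+02, 3.0000e-02, 8.9940e+01]), 0.0906, array([-0.3, -0.3,  1.2]))
top roll None cap None big (0.4693, -0.2676, 0.045, 71, np.float64(0.121))
spout (0.6651, 0.2321, 0.0283, 418, np.float64(0.21)) small (0.5048, 0.1638, 0.0458, 445, np.float64(0.106)) drop (0.4339, 0.3587, 0.0157, 115, np.float64(0.117))
scene roll (0.4758, -0.421, 0.0487, 597, np.float64(0.031)) cap (0.4759, -0.4214, 0.0265, 398, np.float64(0.186)) big (0.4766, -0.2972, 0.0579, 723, np.float64(0.122))
spout (0.657, 0.233, 0.0268, 124, np.float64(0.208)) small (0.5045, 0.1646, 0.0479, 256, np.float64(0.103)) drop (0.4309, 0.3596, 0.0171, 65, np.float64(0.116))
[ 0.4758 -0.421 ]
[ 0.475  -0.4204]
[ 0.4753 -0.4204]
[ 0.4755 -0.4208]
```

The tall bottle stands upright in the roll. On to the spout bottle.

>>> jog_arm(rows=[91, 20, 3, 0, 0, 91, 37, 6, 0, 0, 91, 37, 6, 0, 0, 91, 37, 6, 0, 0, 91, 37, 6, 0, 0, 91, 37, 6, 0, 0, 91, 37, 6, 0, 0, 91, 37, 6, 0, 0, 91, 37, 6, 0, 0, 91, 37, 6, 0, 0, 91, 37, 6, 0, 0, 91, 37, 6, 0, 0, 91, 37, 6, 0, 0, 91, 37, 6, 0, 0, 91, 12, 10, 0, 0, 91, 0, 25, 10, 0, 91, 0, 25, 20, 0, 91, 0, 25, 20, 0, 91, 0, 20, 10, 0, 91, 0, 0, 0, 0])

```text
time: 18.5
tool_pos: [0.6642, 0.2298, 0.2238]
tool_rot: [-3.138, 0.001, 1.569]
contact_force: [-1.1, -0.4, -0.1]
opening: 0.0909
```

Run:
```python
from h import *
print(pos()); p,d=read_camera('wrist'); cv2.imwrite('pics/w6.png',p[...,::-1])
```

```text
(18.5, array([0.6642, 0.2298, 0.2238]), array([-1.7982e+02,  7.0000e-02,  8.9890e+01]), 0.0909, array([-1.1, -0.4, -0.1]))
```

View pics/w6.png

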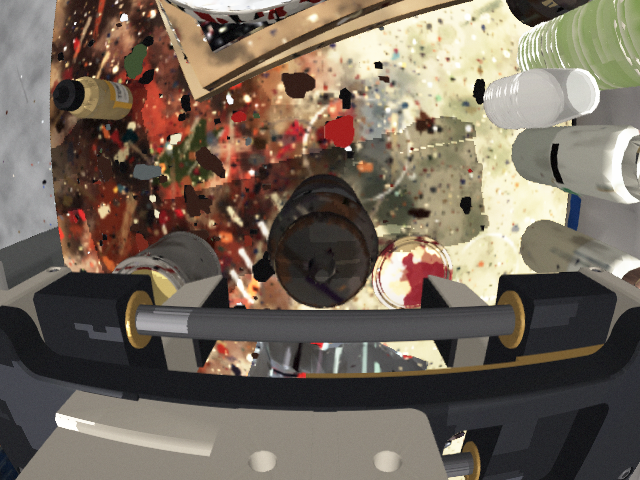

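The spout bottle's cap is centred at (323,258) between the fingers, clear of its neighbours. Going down and gripping.

>>> jog_arm(rows=[91, 3, -1, 20, 0, 91, 0, 0, 20, 0, 91, 0, 0, 20, 0, 91, 0, 0, 10, 0, 91, 0, 0, 0, 0, 0, 0, 0, 0, 0, 0, 0, 0, 0, 0, 0, 0, 0, 0, 0, 0, 0, 0, 0, 0, 0, 0, 0, 0, 0, 0, 0, 0, 0, 0, 0, 0, 0, 0, 0])

```text
time: 19.75
tool_pos: [0.6625, 0.2342, 0.1577]
tool_rot: [3.139, -0.0, 1.57]
contact_force: [1.0, -0.2, 5.1]
opening: 0.0667
```

>>> jog_arm(rows=[0, 0, 0, -5, 0, 0, 0, 0, -10, 0, 0, 0, 0, -15, 0, 0, 0, -10, -10, 0, 0, 0, -25, 0, 0, 0, 0, -25, 0, 0, 0, 0, -25, 0, 0, 0, 0, -10, 0, 0, 0, 0, 0, 0, 0])

```text
time: 20.65
tool_pos: [0.5657, 0.2344, 0.1975]
tool_rot: [3.141, -0.0, 1.571]
contact_force: [0.4, -0.1, -1.2]
opening: 0.0665
```

Run:
```python
from h import *
print(pos()); p,d=read_camera('scene'); B=cloud('scene',d); c=pos()[1]
A=cloud('scene',np.load('scene0.npy'))
for z in(.03,.06,.09,.12): print(z,fit(A,(.662,.231),.05,.0355,z-.007,z+.007),fit(B,c[:2],.05,.0355,z+.033,z+.047))
cv2.imwrite('pics/s7.png',cv2.resize(p[80:280,180:400,::-1],(660,600)))
```

```text
(20.65, array([0.5657, 0.2344, 0.1975]), array([179.99,  -0.  ,  90.02]), 0.0665, array([ 0.4, -0.1, -1.2]))
0.03 [0.664  0.2357] [0.5639 0.2341]
0.06 [0.6639 0.2357] [0.5667 0.2353]
0.09 [0.6638 0.2357] [0.5665 0.2358]
0.12 [0.6639 0.2354] [0.5665 0.2354]
```

View pics/s7.png

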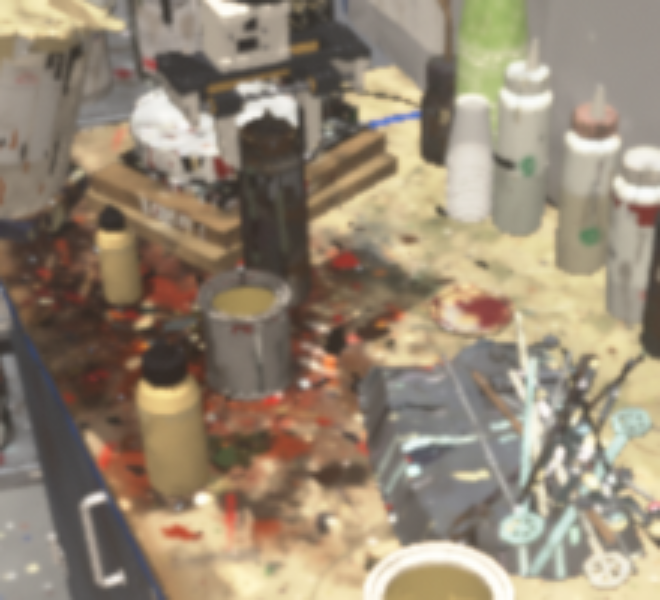

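>>> jog_arm(rows=[0, 0, 0, -10, 0, 0, 0, 0, -20, 0, 0, 0, 0, -25, 0, 0, 0, 0, -25, 0, 0, 0, 0, -10, 0, 0, -4, -9, 0, 0, 0, -8, -18, 0, 0, 0, -8, -18, 0, 0, 0, -8, -18, 0, 0, 0, -8, -18, 0, 0, 0, -8, -18, 0, 0, 0, -8, -18, 0, 0, 0, -8, -18, 0, 0, 0, -8, -18, 0, 0, 0, -3, -9, 0, 0, 0, 0, 0, 0, 0])

```text
time: 22.3
tool_pos: [0.4046, 0.163, 0.2869]
tool_rot: [3.141, -0.0, 1.57]
contact_force: [0.3, 0.0, -1.0]
opening: 0.0667
```

>>> jog_arm(rows=[0, 0, 0, 15, 0, 0, 0, 0, 25, 0, 0, 0, 0, 25, 0, 0, 0, 0, 20, 0, 0, 0, 0, 10, 0, 0, 0, 0, 0, 0])

```text
time: 22.9
tool_pos: [0.4049, 0.1632, 0.1906]
tool_rot: [-3.139, 0.001, 1.57]
contact_force: [-0.8, -0.1, -1.3]
opening: 0.0664
```

Run:
```python
from h import *
print(pos()); p,d=read_camera('scene'); B=cloud('scene',d); c=pos()[1]
for z in(.06,.09,.12): print(z,fit(B,c[:2],.05,.0355,z-.007,z+.007))
print('small',circ(B,(.504,.164),.06,.09,.11))
```

```text
(22.9, array([0.4049, 0.1632, 0.1906]), array([-1.7986e+02,  3.0000e-02,  8.9980e+01]), 0.0664, array([-0.8, -0.1, -1.3]))
0.06 [0.4056 0.1636]
0.09 [0.4057 0.1642]
0.12 [0.4057 0.164 ]
small (0.5039, 0.1629, 0.0487, 298, np.float64(0.106))
```

>>> jog_arm(rows=[0, 0, -2, 8, 0, 0, 0, 0, 8, 0, 0, 0, 0, 8, 0, 0, 0, 0, 6, 0, 0, 0, 0, 3, 0, 0, 0, 0, 0, 0, 0, 0, 0, 0, 0])

```text
time: 23.65
tool_pos: [0.403, 0.1632, 0.1588]
tool_rot: [3.141, -0.0, 1.57]
contact_force: [0.7, -0.1, -2.1]
opening: 0.0666
```

>>> jog_arm(rows=[0, 0, 0, 1.5, 0, 0, 0, 0, 0, 0, 75, 0, 0, 0, 0, 85, 0, 0, 0, 0, 91, 0, 0, 0, 0, 91, 0, 0, 0, 0, 91, 0, 0, 0, 0, 91, 0, 0, -10, 0, 91, 0, 0, -25, 0, 91, 0, 0, -30, 0, 91, 0, 0, -30, 0, 91, 0, 0, -10, 0, 91, 20, 3, 0, 0, 80, 35, 6, 0, 0, 70, 35, 6, 0, 0, 70, 35, 6, 0, 0, 70, 35, 6, 0, 0, 70, 35, 3, 0, 0, 70, 0, 0, 0, 0])

```text
time: 25.55
tool_pos: [0.4324, 0.3614, 0.2608]
tool_rot: [-3.14, -0.0, 1.574]
contact_force: [0.5, -0.3, 0.3]
opening: 0.0694
```

Run:
```python
from h import *
print(pos()); 
for n in('top','scene'):
    p,d=read_camera(n); B=cloud(n,d)
    print(n,'spoutcap',circ(B,(.404,.164),.04,.178,.2),'small',circ(B,(.504,.164),.06,.09,.11),'roll',circ(B,(.475,-.422),.058,.012,.031),'tallcap',circ(B,(.477,-.421),.04,.175,.2))
for z in(.03,.06,.09,.12): print(z,fit(B,(.404,.164),.05,.0355,z-.007,z+.007))
p,d=read_camera('wrist'); cv2.imwrite('pics/w8.png',p[...,::-1])
```

```text
(25.55, array([0.4324, 0.3614, 0.2608]), array([-1.7992e+02, -2.0000e-02,  9.0160e+01]), 0.0694, array([ 0.5, -0.3,  0.3]))
top spoutcap (0.4055, 0.1609, 0.0273, 396, np.float64(0.2)) small (0.5045, 0.1632, 0.0459, 457, np.float64(0.105)) roll (0.4785, -0.4219, 0.0486, 313, np.float64(0.031)) tallcap (0.4767, -0.4226, 0.0251, 332, np.float64(0.188))
scene spoutcap (0.4026, 0.1606, 0.029, 220, np.float64(0.199)) small (0.503, 0.1628, 0.0486, 292, np.float64(0.103)) roll (0.4759, -0.4219, 0.0491, 601, np.float64(0.031)) tallcap (0.4745, -0.4202, 0.0261, 402, np.float64(0.187))
0.03 [0.4041 0.164 ]
0.06 [0.4043 0.1637]
0.09 [0.4043 0.1646]
0.12 [0.4041 0.1641]
```

View pics/w8.png

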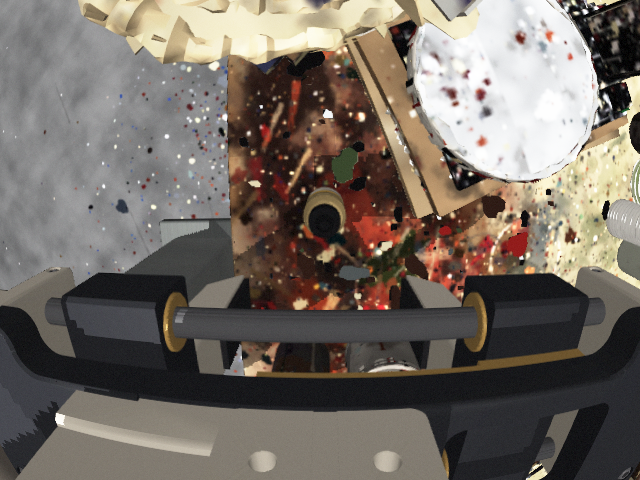

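Run:
```python
from h import *
W=np.vstack([cloud(n,np.load(n+'0.npy')).reshape(-1,3) for n in('top','scene')])
for y0,y1 in((.40,.43),(.43,.46),(.46,.50),(.50,.54)):
    q=W[(W[:,0]>.30)&(W[:,0]<.56)&(W[:,1]>y0)&(W[:,1]<y1)&(W[:,2]>.05)]; print(y0,len(q),q.min(0).round(3) if len(q) else '',q.max(0).round(3) if len(q) else '')
```

```text
0.4 360 [0.515 0.4   0.05 ] [0.56  0.43  0.119]
0.43 468 [0.385 0.43  0.05 ] [0.56  0.46  0.266]
0.46 3433 [0.326 0.46  0.05 ] [0.559 0.5   0.295]
0.5 5339 [0.3  0.5  0.05] [0.56  0.54  0.358]
```

>>> jog_arm(rows=[70, -3, 0, 20, 0, 70, 0, 0, 25, 0, 70, 0, 0, 25, 0, 70, 0, 0, 20, 0, 70, 0, 0, 10, 0, 70, 0, 0, 0, 0])

```text
time: 26.3
tool_pos: [0.4325, 0.3539, 0.1613]
tool_rot: [-3.139, 0.002, 1.569]
contact_force: [0.7, 0.5, 0.5]
opening: 0.0703
```

Run:
```python
from h import *
print(pos())
W=np.vstack([cloud(n,np.load(n+'0.npy')).reshape(-1,3) for n in('top','scene')])
q=W[(W[:,2]>.11)&(W[:,2]<.35)&(W[:,0]>.3)&(W[:,0]<.65)&(W[:,1]>.37)&(W[:,1]<.55)]
r=q[:,:2]-[.433,.358]; a=np.degrees(np.arctan2(r[:,1],r[:,0])); R=np.hypot(*r.T)
for zl,zh in((.11,.16),(.16,.2),(.2,.26),(.26,.35)):
    print(zl,[(b,round(R[(a>=b)&(a<b+15)&(q[:,2]>zl)&(q[:,2]<zh)].min(initial=9),3)) for b in range(0,180,15)])
```

```text
(26.3, array([0.4325, 0.3539, 0.1613]), array([-1.7988e+02,  9.0000e-02,  8.9910e+01]), 0.0703, array([0.7, 0.5, 0.5]))
0.11 [(0, np.float64(0.158)), (15, np.float64(0.124)), (30, np.float64(0.118)), (45, np.float64(0.123)), (60, np.float64(0.152)), (75, np.float64(0.152)), (90, np.float64(0.143)), (105, np.float64(0.146)), (120, np.float64(0.166)), (135, np.float64(9.0)), (150, np.float64(9.0)), (165, np.float64(9.0))]
0.16 [(0, np.float64(9.0)), (15, np.float64(9.0)), (30, np.float64(9.0)), (45, np.float64(9.0)), (60, np.float64(9.0)), (75, np.float64(0.14)), (90, np.float64(0.131)), (105, np.float64(0.134)), (120, np.float64(0.155)), (135, np.float64(9.0)), (150, np.float64(9.0)), (165, np.float64(9.0))]
0.2 [(0, np.float64(9.0)), (15, np.float64(9.0)), (30, np.float64(9.0)), (45, np.float64(0.148)), (60, np.float64(0.132)), (75, np.float64(0.111)), (90, np.float64(0.108)), (105, np.float64(0.11)), (120, np.float64(0.137)), (135, np.float64(9.0)), (150, np.float64(9.0)), (165, np.float64(9.0))]
0.26 [(0, np.float64(9.0)), (15, np.float64(9.0)), (30, np.float64(0.284)), (45, np.float64(9.0)), (60, np.float64(0.133)), (75, np.float64(0.134)), (90, np.float64(0.108)), (105, np.float64(0.109)), (120, np.float64(0.124)), (135, np.float64(9.0)), (150, np.float64(9.0)), (165, np.float64(9.0))]
```

The bucket rim lies 108 mm from the tool axis straight to the left. I'll turn the tool 30° so the camera side points at the freer direction, then go down.

>>> jog_arm(rows=[70, 3, 0, 0, 7.5, 70, 0, 0, 0, 7.5, 70, 0, 0, 0, 7.5, 70, 0, 0, 0, 7.5, 70, 0, 0, 0, 0, 70, 0, 0, 20, 0, 70, 0, 0, 20, 0, 70, 0, 0, 20, 0, 70, 0, 0, 20, 0, 70, 0, 0, 15, 0, 70, 0, 0, 8, 0, 70, 0, 0, 0, 0])

```text
time: 27.5
tool_pos: [0.4328, 0.3579, 0.0588]
tool_rot: [-3.141, 0.001, 1.049]
contact_force: [0.6, 0.7, 0.1]
opening: 0.0704
```

>>> jog_arm(rows=[0, 0, 0, 0, 0, 0, 0, 0, 0, 0, 0, 0, 0, 0, 0, 0, 0, 0, 0, 0, 0, 0, 0, 0, 0, 0, 0, 0, 0, 0, 0, 0, 0, 0, 0], grip_force=25)

```text
time: 28.2
tool_pos: [0.433, 0.3584, 0.0596]
tool_rot: [3.141, -0.001, 1.047]
contact_force: [-0.7, 0.4, 3.9]
opening: 0.0392
```

>>> jog_arm(rows=[0, 0, 0, -10, 0, 0, 0, 0, -20, 0, 0, 0, 0, -25, 0, 0, 0, 0, -25, 0, 0, 0, 0, -20, 0, 0, 0, 0, 0, -7.5, 0, 0, 0, 0, -7.5, 0, 0, 0, 0, -7.5, 0, 0, 0, 0, -7.5, 0, 0, 0, 0, 0, 0, -18, 12, 0, 0, 0, -18, 12, 0, 0, 0, -18, 12, 0, 0, 0, -18, 12, 0, 0, 0, -18, 12, 0, 0, 0, -17, 11, 0, 0, 0, 0, 0, 0, 0])

```text
time: 29.9
tool_pos: [0.5051, 0.2492, 0.1593]
tool_rot: [3.141, 0.001, 1.564]
contact_force: [-0.2, -0.4, -0.8]
opening: 0.0395
```

>>> jog_arm(rows=[0, 0, 0, 20, 0, 0, 0, 0, 20, 0, 0, 0, 0, 15, 0, 0, 0, 0, 10, 0, 0, 0, 0, 0, 0])

```text
time: 30.4
tool_pos: [0.5028, 0.2513, 0.093]
tool_rot: [-3.139, 0.001, 1.569]
contact_force: [0.0, 0.2, -1.2]
opening: 0.0395
```

Run:
```python
from h import *
print(pos()); p,d=read_camera('scene'); B=cloud('scene',d); c=pos()[1]
for z in(.045,.06,.075): print(z,fit(B,c[:2],.035,.0205,z-.007,z+.007))
print('small',circ(B,(.504,.164),.06,.09,.11))
```

```text
(30.4, array([0.5028, 0.2513, 0.093 ]), array([-1.7984e+02,  5.0000e-02,  8.9920e+01]), 0.0395, array([ 0. ,  0.2, -1.2]))
0.045 [0.5019 0.254 ]
0.06 [0.503  0.2511]
0.075 [0.5022 0.2543]
small (0.5031, 0.1643, 0.0485, 292, np.float64(0.102))
```

>>> jog_arm(rows=[0, -1, 1, 10, 0, 0, 0, 0, 10, 0, 0, 0, 0, 7, 0, 0, 0, 0, 4, 0, 0, 0, 0, 2, 0, 0, 0, 0, 0, 0, 0, 0, 0, 0, 0])

```text
time: 31.15
tool_pos: [0.505, 0.2502, 0.0614]
tool_rot: [3.141, -0.0, 1.57]
contact_force: [0.5, 0.1, -1.2]
opening: 0.0398
```

>>> jog_arm(rows=[0, 0, 0, 1.5, 0, 0, 0, 0, 0, 0, 0, 0, 0, 0, 0, 50, 0, 0, 0, 0, 60, 0, 0, 0, 0, 65, 0, 0, 0, 0, 65, 0, 0, 0, 0, 65, 0, 0, 0, 0, 65, 0, 0, -10, 0, 65, 0, 0, -20, 0, 65, 0, 0, -30, 0, 65, 0, 0, -30, 0, 65, 0, 0, -30, 0, 65, 0, 0, -30, 0, 65, 0, 0, -30, 0, 65, -35, 0, 0, 0, 65, -45, 0, 0, 0, 65, -45, 0, 0, 0, 65, -45, 0, 0, 0, 65, 0, 0, 0, 0])

```text
time: 33.15
tool_pos: [0.5048, 0.0757, 0.2406]
tool_rot: [3.141, 0.002, 1.565]
contact_force: [-0.6, 0.1, -0.4]
opening: 0.0652
```

>>> jog_arm(rows=[65, -45, 0, 0, 0, 65, -45, 0, 0, 0, 65, -20, 0, 0, 0, 65, 0, 0, 0, 0])

```text
time: 33.55
tool_pos: [0.5049, -0.0316, 0.2403]
tool_rot: [3.141, 0.001, 1.567]
contact_force: [-0.7, -0.5, -0.4]
opening: 0.0651
```

Run:
```python
from h import *
print(pos())
for n in('top','scene'):
    p,d=read_camera(n); B=cloud(n,d); cv2.imwrite(f'pics/{n}9.png',p[...,::-1])
    print(n,'drop',circ(B,(.5045,.251),.03,.09,.125),'spout',circ(B,(.404,.164),.04,.178,.2),'small',circ(B,(.504,.164),.06,.09,.11),'\n roll',circ(B,(.475,-.422),.058,.012,.031),'tall',circ(B,(.477,-.421),.04,.175,.2),'big',circ(B,(.476,-.298),.06,.11,.13))
for z in(.02,.04,.06,.075): print(z,fit(B,(.5045,.251),.035,.0205,z-.007,z+.007))
```

```text
(33.55, array([ 0.5049, -0.0316,  0.2403]), array([1.7996e+02, 3.0000e-02, 8.9790e+01]), 0.0651, array([-0.7, -0.5, -0.4]))
top drop (0.5041, 0.2484, 0.0149, 113, np.float64(0.118)) spout (0.4056, 0.1617, 0.0269, 385, np.float64(0.2)) small (0.5049, 0.1636, 0.0455, 365, np.float64(0.105)) 
 roll (0.4782, -0.4212, 0.0485, 317, np.float64(0.031)) tall (0.4768, -0.4222, 0.0248, 327, np.float64(0.19)) big (0.477, -0.2993, 0.0563, 590, np.float64(0.126))
scene drop (0.5027, 0.2465, 0.0158, 74, np.float64(0.117)) spout (0.403, 0.1605, 0.0277, 222, np.float64(0.2)) small (0.502, 0.1651, 0.0498, 288, np.float64(0.103)) 
 roll (0.4764, -0.4209, 0.049, 598, np.float64(0.031)) tall (0.4748, -0.4206, 0.0264, 396, np.float64(0.186)) big (0.4753, -0.2975, 0.0568, 724, np.float64(0.122))
0.02 [0.5014 0.2412]
0.04 [0.5038 0.2512]
0.06 [0.5037 0.2434]
0.075 [0.503  0.2571]
```

View pics/scene9.png

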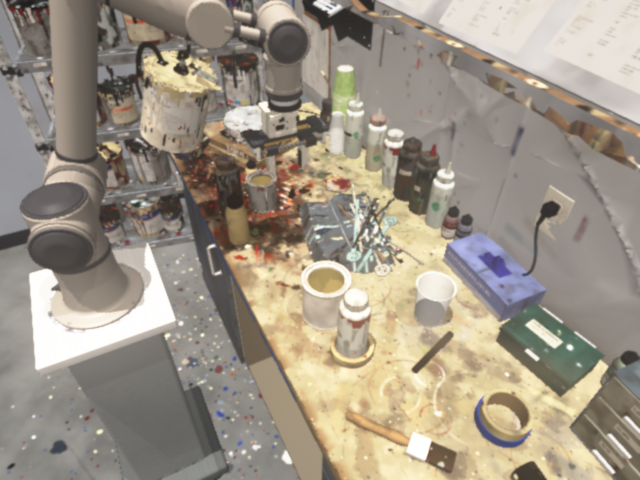

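In the final scene view every placed thing is upright, and the brush, cup and marker are where they started. All offsets are within about 2 mm of target, so I'm handing in.

```bash
python3 -c "
from h import *
print(hand_in())"
```

```text
the job is handed in; nothing more can be done
None
```

The bench is set out as asked and the job is handed in; the run took about 34 s of the 115 s allowed. I laid the tape roll to the right of the big tin, then stood the tall bottle in its hole. After that I put the spout bottle in front of the small tin and the smaller dropper bottle to its left.

Last camera checks against the targets, from the top camera:

| Item | Measured from its tin | Target |
|---|---|---|
| Tape roll | x +1 mm, y -122 mm | x 0, y -124 mm |
| Tall bottle | about 2 mm from the roll's centre | under 12 mm |
| Spout bottle | x -99 mm, y -2 mm | x -101 mm, y 0 |
| Dropper bottle | x -1 mm, y +85 mm | x 0, y +86 mm |

- **Cameras:** the two cameras disagreed by up to about 3 mm, well inside the 15 mm allowance.
- **Dropper bottle:** my circle fits on its side wall, which is partly hidden from the scene camera, scattered by about ±8 mm. I relied on its cap position and its full height of about 117 mm for the upright check.
- **Bystanders:** the brush, mixing cup and marker look unmoved in the final picture; I did not measure them. The arm was clear of everything at hand-in.

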